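Sort the optical bench and close the lens case

ROBOT

A 6-joint arm with a two-finger parallel gripper is mounted at the origin on the work surface. World frame = base frame: x ahead of the robot, y to its left, z up, the work surface at z = 0. Lengths are in m, angles in rad, forces in N, time in s.
With the tool pointing down it reaches from about 0.35 to 0.975 m from the base axis. Payload 7.1 kg.
Tool frame: the origin (TCP) lies between the finger pads; the fingertips stand 11 mm ahead of it and the grasp point (between the pads) lies 8 mm behind it; z points along the fingers, y is the line along which they close (so a half turn about z gives the same grasp; the last joint's range is limited). The gripper opens to 88 mm and grips with 3 to 60 N. Pads are 20 mm wide; open, the fingers measure 115 mm over their backs; the gripper's body (75 mm by 178 mm) begins 61 mm behind the grasp point.
Start: joints at [-1.236, 0.423, 1.63, -0, 1.089, -0.019], TCP at [0.217, -0.586, 0.204] pointing down, gripper open.
Joint ranges: [-3, 3], [-0.9, 2.11], [0.09, 2.58], [-1.31, 4.45], [0.11, 2.69], [-2.54, 2.54]. Speed limits (rad/s): [2.39, 2.39, 3.01, 3.14, 3.14, 3.14].

INTERFACE

Orientations are given as a rotation vector (axis times angle).
In Python, from plant import sensors, eyes, job, finder gives the robot as it stands.
- The arm moves only by the tool move_arm, never from a script. Its argument "deltas" is a list that holds one entry, the list of rows, each a list of 5 numbers: the shift along the tool's x, y, z in mm, then the turn about the tool's z in degrees, then the opening, from -1 (shut) to 1 (fully open). In form: [[[dx, dy, dz, roll, jaw], ...]]. A call has 1 to 5 rows; each row is the pose to reach, as a shift and turn from the pose commanded when the call began, along the tool's axes at that moment; what a row does not reach only later rows make up. A row lasts 1/10 s, in which the tool goes at most 50 mm and 8.59 degrees, less where a joint would pass 70% of its speed; a pose out of reach is approached as far as the arm can. A call with a gripper value outside its range is refused whole. The fingers move at their own pace and stop on an object; "grip_force" is the grip in N (left out, the last holds). Time passes only in rows, so rows that repeat a pose let the fingers close. It gives the time, the measured TCP pose, the force, the opening and the grip force at its end, in the units of the state.
- sensors.read_state(): the state, without advancing time (a new reading comes with each control period).
- eyes.grab_frame(name): name is "scene" or "top"; returns a dict with "color" (420x560x3 uint8, red, green, blue), "depth" (420x560 float32, m along the optical axis (not along the pixel's ray), 0 where there is no reading), "camera_matrix" (3x3 intrinsics, pixels), "rvec" (rotation vector, rad) and "tvec" (3), from world to camera coordinates, as OpenCV has them. Camera axes: x right, y down, z forward; pixel columns grow to the right and rows downward; lengths in m; the calibration is good to about 2 mm. A picture is of the moment at which its call begins.
- job.hand_in(): hands the job in; it is judged then, once.
Trained networks look in a picture, given as the dict that the camera call returned (one of the last four; its "shot" number tells which), for a name from the list of things; names that differ only in an ending like _2 or _b are one class to them, and where a whole thing is asked for, a point or a joint stands for the part that bears it (a point fixed in the world has none). Each returns a list of dicts, best first, with "confidence" (0 to 1); they miss things now and then, are a little off and sometimes report something else, mostly with a low value. They report only what shows in the picture. A call takes as long as a camera call.
- finder.spot_in(name, picture): "centre" ([column, row] in pixels, amid what is visible of it).
- finder.spot_point(name, picture): "centre" ([column, row] in pixels: a listed point, or the origin of a listed thing).
The state is a dict: "t": time; "qpos": joint angles; "joint_velocities": joint speeds; "joint_efforts": joint torques, N m; "tcp_pos": TCP position; "tcp_rot": TCP orientation; "ft_force": force on the tool from outside, world axes, zero at the start; "moment": the same for the moment, N m; "width": finger opening in m; "grip_force": force on a finger pad.
Only numpy, scipy, OpenCV 4.12 (cv2) and the standard library are available. Lean on these libraries where they do the work, as an engineer would, in place of code of your own. Each camera call takes 0.05 s, during which the arm holds its last target. There are 200 camera calls.

TASK

Tidy the optician's bench: set the lens blank down in the lens case, the finishing block in the low tray, and stand the spray bottle that lies on its side upright in the deep caddy. Once the lens is in, lower the hinged cover of its case gently onto the stop, and leave the other things on the bench where they are. Set the lens and the bottle down, do not drop them.

Things in the scene. Friction and masses are not known exactly. Their poses are not given: they have to be found in the camera images.
- bottle: white spray bottle, black cap, lying on its side, cap roughly to the robot's right. Square body 80 mm long, 32 x 32 mm; then a cone of 8 mm and a round cap 20 mm in diameter, 24 mm long (112 mm in all). Origin on the long axis at mid-length of the square part, 40 mm from the base, 16 mm above the bench as it lies. Own +x runs from base to cap and must finally point up. 60-135 g.
- block: finishing block, black plastic: a flange 32 mm in diameter and 6 mm high with a stem 20 mm in diameter and 18 mm high on it, 24 mm in all, standing stem up. Origin at the centre of the underside, z up. 25 g.
- lens: lens blank, a clear glass-like disc 60 mm in diameter, 9 mm thick at its rim and 12.8 mm at the middle of its domed top, lying flat. Origin at the centre of the underside, z up. About 35 g.
- caddy: deep square open bin for bottles, white plastic, fixed: outside 130 x 130 mm, 45 mm high (the deepest of the three), walls 5 mm, inner floor 5 mm above the bench. Origin at the centre of the underside.
- tray: low square open bin for blocks, white plastic, fixed: outside 130 x 130 mm, 22 mm high (the lowest), walls 5 mm, inner floor 5 mm above the bench. Origin at the centre of the underside.
- case: lens case, the white bin with the hinged cover, fixed: outside 150 mm (own x) by 130 mm (own y), 32 mm high, walls 5 mm, inner floor 5 mm above the bench. Origin at the centre of the underside; own +x points to the hinged far side.
- cover (a joint): hinge angle of the case's grey cover: 0 is closed on its stop, grows as it opens; starts open at 1.5 to 1.8 rad. A plain plate 150 (along the case's x) x 130 x 6 mm, hinged along the far rim of the case. The hinge is stiff: the cover stays where it is left and can be pushed shut by its outer face.
- cover_hinge (a point): middle of the hinge line, on the far (+x) rim of the case, at the underside of the closed cover (32 mm above the bench). The hinge line runs along the case's own y.
- cover_edge (a point): middle of the cover's free edge, on its outer face (the face that is on top when closed), about 150 mm from the hinge.
- screwdriver: bystander: screwdriver 130 mm long lying on the bench, to be left alone.
- pliers: bystander: pliers with blue grips, 120 mm long, to be left alone.
- pen: bystander: pen 130 mm long, to be left alone.
- tin: bystander: small round tin of dark steel, 42 mm in diameter, 30 mm high, to be left alone.
- calculator: bystander: black calculator, 130 x 75 x 14 mm, to be left alone.

How it is judged:
At the end, for the whole second after the job is handed in: The bottle stands upright on the caddy's floor, base down, within 0.15 rad (8 degrees) of vertical; the block lies inside the tray; the lens lies flat on the floor of the case; the cover is closed to within 0.04 rad of its stop; all three are at rest (x of bottle in the frame of caddy between -0.06 and 0.06 m and y of bottle in the frame of caddy between -0.06 and 0.06 m and z of bottle in the frame of caddy between 0.038 and 0.052 m and angle between bottle's own x axis and vertical below 0.15 rad and linear speed of each of bottle, block, lens below 0.02 m/s and x of block in the frame of tray between -0.06 and 0.06 m and y of block in the frame of tray between -0.06 and 0.06 m and z of block in the frame of tray between 0 and 0.04 m and x of lens in the frame of case between -0.07 and 0.07 m and y of lens in the frame of case between -0.06 and 0.06 m and z of lens in the frame of case between 0 and 0.012 m and angle between lens's own z axis and vertical below 0.15 rad and value of joint cover below 0.04 rad); the robot touches nothing.
It fails at once if the lens or the bottle is dropped (falls or is thrown free of the gripper faster than 0.75 m/s, that is from more than about 28 mm) ((linear speed of lens above 0.75 m/s and not (contact force between the arm and lens above 0.02 N) and not (contact force between the fingers and lens above 0.02 N)) or (linear speed of bottle above 0.75 m/s and not (contact force between the arm and bottle above 0.02 N) and not (contact force between the fingers and bottle above 0.02 N))).
It fails at once if the cover is slammed: closing faster than 1.2 rad/s in the last 0.4 rad (value of joint cover below 0.4 rad and velocity of joint cover below -1.2 rad/s).
It fails at once if the cover is pushed with more than 25 N (contact force between any of the arm, the fingers and cover above 25 N).
It fails at once if a bystander (screwdriver, pliers, pen, tin, calculator) is moved by more than 40 mm (distance of any of screwdriver, pliers, pen, tin, calculator from where it was at the start of the episode above 0.04 m).
It also fails if it takes over 72 s, if anything falls off the work surface, if the arm or the gripper's body presses on something with over 40 N, if the wrist force passes 120 N, or if a joint passes its speed limit or range.

## Working session

There is one attempt and no reset: what is moved stays moved. The work goes in short steps, Python scripts to look and compute and a tool call to move; the robot and the scene stay as the last step left them, time stands still between calls to the robot, and variables do not carry over. Pictures are saved under pics/ and viewed, at most 10 in all, crops included, and the job is handed in when it is done.

Besides the shell and the picture viewer there is one more tool, called after "Request:" as name([rows], argument=value, ...), one row to a line, values as JSON. move_arm: Moves the arm, as the interface text tells. Its arguments: {"type":"object","properties":{"deltas":{"type":"array"},"grip_force":{"type":"number"}},"required":["deltas"]}

```bash
mkdir -p pics; ls; cat > h.py <<'E'
import numpy as np, cv2
from plant import sensors, eyes, job, finder
def grab(n): return eyes.grab_frame(n)
def world(f,u,v,z=None):
    K=f["camera_matrix"];R=cv2.Rodrigues(np.array(f["rvec"],float))[0];t=np.array(f["tvec"],float).ravel()
    ray=np.linalg.inv(K)@np.array([u,v,1.0]); c=-R.T@t; d=R.T@ray
    if z is None:
        ui,vi=int(round(u)),int(round(v)); p=f["depth"][max(vi-1,0):vi+2,max(ui-1,0):ui+2]; p=p[p>0]
        if len(p)==0: return np.full(3,np.nan)
        return c+d*np.median(p)
    return c+d*(z-c[2])/d[2]
def cloud(f):
    K=f["camera_matrix"];R=cv2.Rodrigues(np.array(f["rvec"],float))[0];t=np.array(f["tvec"],float).ravel()
    v,u=np.mgrid[0:420,0:560]; r=np.stack([u,v,np.ones_like(u)],-1)@np.linalg.inv(K).T
    return (r*f["depth"][...,None]-t)@R
def save(f,n): cv2.imwrite("pics/"+n,f["color"][...,::-1])
E
python3 - <<'E'
from h import *
s=sensors.read_state();print({k:np.round(v,3) for k,v in s.items()})
for n in("top","scene"):
    f=grab(n);save(f,n+"0.png")
    for o in "bottle block lens caddy tray case cover cover_hinge cover_edge screwdriver pliers pen tin calculator".split():
        for w,fn in(("in",finder.spot_in),("pt",finder.spot_point)):
            try:r=fn(o,f)
            except Exception as e: print(o,w,e);continue
            for q in r[:2]:
                u,v=q["centre"];print(n,o,w,round(q["confidence"],2),np.round([u,v]),np.round(world(f,u,v),3),np.round(world(f,u,v,0),3))
E
```

```text
pics
{'t': np.float64(0.0), 'qpos': array([-1.236,  0.424,  1.631, -0.   ,  1.089, -0.019]), 'joint_velocities': array([-0.001, -0.002,  0.   ,  0.   ,  0.001, -0.   ]), 'joint_efforts': array([ 1.0000e-03, -5.4462e+01, -2.7367e+01,  6.4000e-02,  2.3000e-02,
       -0.0000e+00]), 'tcp_pos': array([ 0.216, -0.586,  0.203]), 'tcp_rot': array([-3.091, -0.553,  0.   ]), 'ft_force': array([ 0.007, -0.081,  0.482]), 'moment': array([-0.054, -0.032, -0.046]), 'grip_force': np.float64(0.0), 'width': np.float64(0.088)}
top bottle in 0.6 [458. 254.] [ 0.47  -0.374  0.034] [ 0.469 -0.387  0.   ]
top bottle pt 0.61 [198. 266.] [0.458 0.209 0.01 ] [0.457 0.211 0.   ]
top bottle pt 0.58 [455. 256.] [ 0.465 -0.366  0.033] [ 0.464 -0.379  0.   ]
top block in 0.6 [144. 272.] [0.451 0.325 0.027] [0.449 0.332 0.   ]
top lens in 0.61 [372. 199.] [ 0.6   -0.193  0.007] [ 0.601 -0.194  0.   ]
top lens in 0.59 [329. 272.] [ 0.435 -0.086  0.013] [ 0.434 -0.087  0.   ]
top lens pt 0.61 [326. 272.] [ 0.438 -0.08   0.014] [ 0.437 -0.082  0.   ]
top caddy in 0.97 [282. 204.] [0.593 0.016 0.006] [0.593 0.016 0. 
[... 3995 characters left out ...]
.439 0.016 0.011] [0.433 0.01  0.   ]
scene pliers pt 0.84 [322. 200.] [0.461 0.008 0.01 ] [0.455 0.003 0.   ]
scene pliers pt 0.48 [279. 316.] [0.694 0.207 0.051] [0.684 0.192 0.   ]
scene pen in 0.56 [372. 272.] [0.472 0.211 0.009] [0.468 0.208 0.   ]
scene pen pt 0.56 [377. 270.] [0.461 0.213 0.009] [0.457 0.21  0.   ]
scene tin in 0.88 [358. 224.] [0.436 0.11  0.029] [0.421 0.098 0.   ]
scene tin pt 0.79 [355. 228.] [0.45  0.115 0.028] [0.435 0.104 0.   ]
scene calculator in 0.77 [356. 407.] [0.656 0.398 0.012] [0.653 0.398 0.   ]
scene calculator in 0.74 [269. 224.] [ 0.596 -0.001  0.004] [ 0.595 -0.004  0.   ]
scene calculator pt 0.87 [349. 416.] [0.674 0.403 0.013] [0.671 0.403 0.   ]
```

View pics/top0.png

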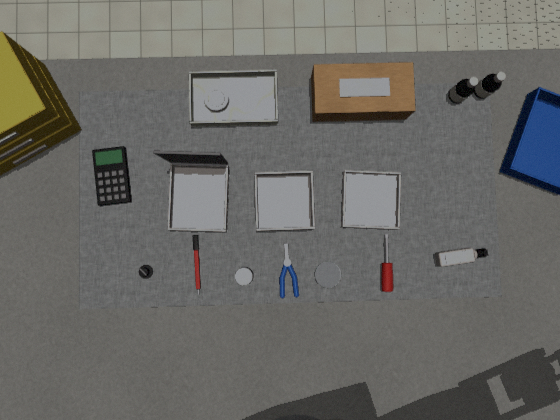

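View pics/scene0.png

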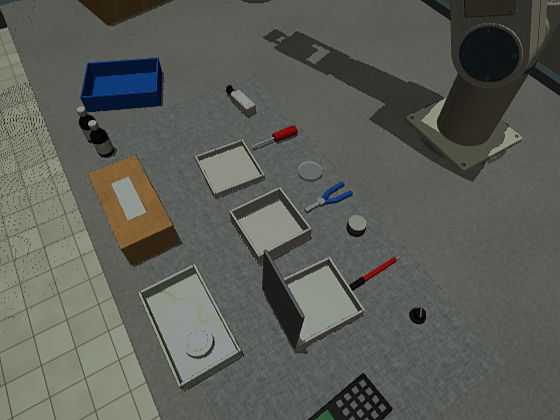

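Both views agree. In the top image the case is at (198,191), caddy (284,201), tray (371,200), lens (328,274), block (146,271), and the bottle at (461,256) has its cap to the right. The white disc at (244,276) is the tin. Next I'll take precise geometry from the depth cloud.

```bash
python3 - <<'E'
from h import *
f=grab("top");g=grab("scene");P={"top":cloud(f),"scene":cloud(g)}
def sel(P,c,w,zl,zh):
    p=P.reshape(-1,3); m=(abs(p[:,0]-c[0])<w[0])&(abs(p[:,1]-c[1])<w[1])&(p[:,2]>zl)&(p[:,2]<zh); return p[m]
def rect(p):
    (c,s,a)=cv2.minAreaRect((p[:,:2]*1000).astype(np.float32)); return np.round(c,1),np.round(s,1),round(a,1)
for n in P:
    p=P[n]
    b=sel(p,(.8,0),(.02,.03),-1,1);b=sel(p,(.5,-.1),(.03,.03),-1,1);print(n,"bench",np.median(b[:,2]).round(4))
    for o,c,w,zl,zh in(("bottle",(.47,-.38),(.06,.09),.015,.05),("cap",(.47,-.42),(.03,.025),.012,.05),("block",(.45,.328),(.03,.03),.004,.04),("stem",(.45,.328),(.03,.03),.019,.04),("lens",(.437,-.082),(.045,.045),.004,.03),
      ("caddy",(.594,.014),(.08,.08),.03,.06),("tray",(.594,-.191),(.08,.08),.014,.04),("case",(.61,.207),(.09,.075),.024,.036)):
        q=sel(p,c,w,zl,zh)
        if len(q)>5: print(n,o,len(q),*rect(q),"mean",q.mean(0).round(4),"zmax",np.percentile(q[:,2],95).round(4))
    q=sel(p,(.70,.2),(.06,.12),.06,.25)
    if len(q)>20:
        m=q.mean(0);u,s,v=np.linalg.svd(q-m,full_matrices=False);print("cover n",v[2].round(3),"mean",m.round(3),"min",q.min(0).round(3),"max",q.max(0).round(3),len(q))
E
```

```text
top bench 0.0024
top bottle 668 [ 464.  -385.6] [ 32.4 112.8] 6.8 mean [ 0.4635 -0.3777  0.0311] zmax 0.0358
top cap 212 [ 465.2 -417.8] [46.  31.3] 88.6 mean [ 0.4679 -0.4154  0.0291] zmax 0.035
top block 281 [450.5 327.5] [58.6 58.8] 89.1 mean [0.4499 0.3265 0.0109] zmax 0.0267
top stem 68 [449.5 328.1] [18.6 18. ] 27.5 mean [0.4497 0.3277 0.0251] zmax 0.0286
top lens 735 [437.3 -81.8] [89.  88.9] 1.0 mean [ 0.4332 -0.0823  0.0105] zmax 0.0157
top caddy 595 [599.   10.7] [130.3 130.3] 90.0 mean [0.6014 0.0088 0.0446] zmax 0.0489
top tray 600 [ 590.7 -186.8] [130.2 144.9] 86.0 mean [ 0.5991 -0.1895  0.0219] zmax 0.0259
top case 567 [613.  203.5] [130.7 150.9] 86.6 mean [0.6094 0.2052 0.0319] zmax 0.0356
cover n [-0.998  0.057 -0.027] mean [0.683 0.197 0.142] min [0.677 0.134 0.061] max [0.69  0.263 0.188] 695
scene bench 0.0005
scene bottle 386 [ 466.9 -387.7] [ 34.9 116.4] 5.9 mean [ 0.4687 -0.3744  0.028 ] zmax 0.0334
scene cap 109 [ 469.2 -419. ] [47.7 32.2] 89.9 mean [ 0.4735 -0.4167  0.0267] zmax 0.0331
scene block 200 [454.6 333.6] [44.  39.3] 86.3 mean [0.4549 0.3286 0.0142] zmax 0.0244
scene stem 88 [451.5 327.1] [18.7 18.2] 44.5 mean [0.452  0.3277 0.0228] zmax 0.0248
scene lens 383 [434.2 -84. ] [59.3 59.4] 13.1 mean [ 0.4354 -0.0821  0.0102] zmax 0.0134
scene caddy 929 [601.  10.] [131.1 133.2] 0.5 mean [0.6004 0.0114 0.0401] zmax 0.0458
scene tray 532 [ 592.5 -187.4] [132.6 145.8] 85.8 mean [ 0.601  -0.185   0.0196] zmax 0.0228
scene case 650 [616.9 203.1] [131.  156.4] 87.1 mean [0.5914 0.2152 0.0301] zmax 0.0335
cover n [ 0.997 -0.053  0.062] mean [0.69  0.205 0.134] min [0.679 0.134 0.06 ] max [0.697 0.264 0.185] 1601
```

```bash
cat >> h.py <<'E'
import json
from scipy.spatial.transform import Rotation as Rn
def pose():
    s=sensors.read_state(); R=Rn.from_rotvec(s["tcp_rot"]).as_matrix()
    return np.array(s["tcp_pos"]),np.degrees(np.arctan2(R[1,0],R[0,0]))
def plan(wps,start=None):
    """wps: (x,y,z,yaw_deg,jaw,mm_per_row[,hold_rows]); prints calls of <=5 rows"""
    p,yaw=start or pose(); print("from",p.round(4),round(yaw,1)); p=np.array(p,float); rows=[]
    for w in wps:
        q=np.array(w[:3]); n=max(1,int(np.ceil(max(np.linalg.norm(q-p)*1000/w[5],abs(w[3]-yaw)/8.5))))
        rows+=[(p+(q-p)*k/n,yaw+(w[3]-yaw)*k/n,w[4]) for k in range(1,n+1)]+[(q,w[3],w[4])]*(w[6] if len(w)>6 else 0)
        p,yaw=q,w[3]
    p0,y0=start or pose()
    for i in range(0,len(rows),5):
        c=np.cos(np.radians(y0));s=np.sin(np.radians(y0)); X=np.array([[c,s,0],[s,-c,0],[0,0,-1]]); out=[]
        for r,y,j in rows[i:i+5]:
            d=np.round(X@(r-p0)*1000,1); out.append([*d.tolist(),round(y0-y,1),j])
        p0=p0+X.T@np.array(out[-1][:3])/1000; y0=y0-out[-1][3]
        print(json.dumps([out]).replace(".0,",","))
E
python3 - <<'E'
from h import *
plan([(.471,-.434,.10,96.8,1,45,1),(.471,-.434,.014,96.8,1,35,1),(.471,-.434,.014,96.8,-1,35,4)])
E
```

```text
from [ 0.2166 -0.5863  0.2041] 20.3
[[[29.1, -5.5, 10.4, -7.7, 1], [58.3, -10.9, 20.8, -15.3, 1], [87.4, -16.4, 31.2, -23, 1], [116.6, -21.9, 41.6, -30.6, 1], [145.7, -27.3, 52, -38.3, 1]]]
[[[26.3, 13.7, 10.4, -7.6, 1], [52.6, 27.5, 20.9, -15.3, 1], [78.8, 41.3, 31.3, -22.9, 1], [105.1, 55.1, 41.7, -30.6, 1], [131.3, 68.8, 52.1, -38.2, 1]]]
[[[0, 0, -0, -0, 1], [0, 0, 28.6, -0, 1], [0, 0, 57.3, -0, 1], [0, 0, 86, -0, 1], [0, 0, 86, -0, 1]]]
[[[0, 0, -0, -0, -1], [0, 0, -0, -0, -1], [0, 0, -0, -0, -1], [0, 0, -0, -0, -1], [0, 0, -0, -0, -1]]]
```

Request:
move_arm([
  [[29,-5.5,10,-7.7,1],[58,-11,21,-15.3,1],[87,-16,31,-23,1],[117,-22,42,-30.6,1],[146,-27,52,-38.3,1]],
], grip_force=4)

```text
t: 3.4
tcp_pos: [0.3451, -0.5096, 0.1517]
tcp_rot: [2.736, 1.544, 0.0]
ft_force: [-0.3, -1.5, 0.8]
width: 0.0875
grip_force: 0.0
```

Request:
move_arm([
  [[26,14,10,-7.6,1],[53,27,21,-15.3,1],[79,41,31,-23,1],[105,55,42,-30.6,1],[131,69,52,-38.2,1]],
])

```text
t: 3.9
tcp_pos: [0.4724, -0.4339, 0.0996]
tcp_rot: [2.08, 2.354, 0.0]
ft_force: [0.1, 0.9, -0.3]
width: 0.0878
grip_force: 0.0
```

Request:
move_arm([
  [[0,0,0,0,1],[0,0,25,0,1],[0,0,50,0,1],[0,0,70,0,1],[0,0,70,0,1]],
])

```text
t: 4.4
tcp_pos: [0.4692, -0.4336, 0.0277]
tcp_rot: [-2.086, -2.343, -0.0]
ft_force: [-0.7, -0.2, -0.5]
width: 0.0875
grip_force: 0.0
```

```bash
python3 - <<'E'
from h import *
plan([(.471,-.434,.014,96.8,1,35,1),(.471,-.434,.014,96.8,-1,35,4)])
E
```

```text
from [ 0.4692 -0.4336  0.0277] 96.6
[[[-0.6, 1.8, 13.7, -0.2, 1], [-0.6, 1.8, 13.7, -0.2, 1], [-0.6, 1.8, 13.7, -0.2, -1], [-0.6, 1.8, 13.7, -0.2, -1], [-0.6, 1.8, 13.7, -0.2, -1]]]
[[[-0, -0, -0, 0, -1], [-0, -0, -0, 0, -1]]]
```

Request:
move_arm([
  [[0,1,14,0,1],[0,1,14,0,1],[0,1,14,0,-1],[0,1,14,0,-1],[0,1,14,0,-1]],
])

```text
t: 4.9
tcp_pos: [0.4727, -0.4348, 0.0169]
tcp_rot: [2.086, 2.348, -0.0]
ft_force: [0.3, 0.5, 0.8]
width: 0.0679
grip_force: 0.0
```

Request:
move_arm([
  [[0,0,0,0,-1],[0,0,0,0,-1],[0,0,0,0,-1]],
])

```text
t: 5.2
tcp_pos: [0.4724, -0.4344, 0.0162]
tcp_rot: [2.086, 2.349, 0.0]
ft_force: [-0.6, -0.0, -0.4]
width: 0.0432
grip_force: 0.0
```

Request:
move_arm([
  [[0,0,0,0,-1],[0,0,0,0,-1],[0,0,0,0,-1],[0,0,0,0,-1],[0,0,0,0,-1]],
])

```text
t: 5.7
tcp_pos: [0.4724, -0.4344, 0.0161]
tcp_rot: [2.086, 2.349, -0.0]
ft_force: [-0.5, 0.8, 0.8]
width: 0.0031
grip_force: 0.0
```

Request:
move_arm([
  [[0,0,0,0,-1],[0,0,-10,0,-1],[0,0,-20,0,-1],[0,0,-30,0,-1],[0,0,-40,0,-1]],
])

```text
t: 6.2
tcp_pos: [0.4726, -0.4347, 0.0575]
tcp_rot: [2.086, 2.348, -0.0]
ft_force: [-0.3, 0.2, 0.1]
width: 0.0005
grip_force: 0.0
```

```bash
python3 - <<'E'
from h import *
f=grab("scene");cv2.imwrite("pics/b1.png",cv2.resize(f["color"][40:190,150:350,::-1],None,fx=3,fy=3))
E
```

```text
(no output)
```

View pics/b1.png

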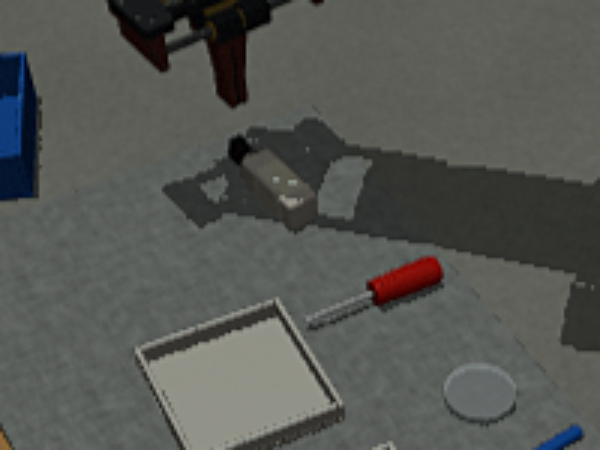

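The gripper closed on nothing, so it was past the cap end. I'll measure again.

```bash
python3 - <<'E'
from h import *
for n in("top","scene"):
    f=grab(n);p=cloud(f);c=f["color"]
    m=(abs(p[...,0]-.465)<.06)&(p[...,1]>-.47)&(p[...,1]<-.29)&(p[...,2]>.012)&(p[...,2]<.04)
    q=p[m];r=cv2.minAreaRect((q[:,:2]*1000).astype(np.float32));print(n,r,len(q),q.min(0).round(3),q.max(0).round(3))
    # profile along axis
    d=np.array([.118,-.993]);o=np.array([.4655,-.3866]);s=(q[:,:2]-o)@d;t=(q[:,:2]-o)@np.array([.993,.118])
    for a in np.arange(-.065,.07,.01):
        k=(s>a)&(s<=a+.01)
        if k.sum(): print(round(a,3),k.sum(),t[k].min().round(3),t[k].max().round(3),np.percentile(q[k,2],90).round(3),c[m][k].mean(0).round())
E
```

```text
top ((464.2513732910156, -386.12432861328125), (32.83315658569336, 113.42427062988281), 7.221315383911133) 682 [ 0.442 -0.443  0.012] [ 0.481 -0.329  0.039]
-0.065 41 -0.014 0.013 0.032 [61. 58. 56.]
-0.055 77 -0.017 0.014 0.035 [106. 104. 101.]
-0.045 65 -0.018 0.015 0.036 [107. 104. 100.]
-0.035 67 -0.017 0.015 0.036 [102.  99.  94.]
-0.025 71 -0.017 0.015 0.036 [100.  97.  92.]
-0.015 62 -0.017 0.015 0.036 [103. 100.  94.]
-0.005 66 -0.017 0.015 0.035 [98. 94. 89.]
0.005 68 -0.017 0.015 0.035 [91. 87. 84.]
0.015 50 -0.016 0.014 0.034 [90. 86. 83.]
0.025 35 -0.013 0.01 0.03 [54. 52. 50.]
0.035 38 -0.011 0.008 0.029 [11. 13. 12.]
0.045 41 -0.011 0.008 0.033 [16. 16. 16.]
0.055 1 -0.003 -0.003 0.025 [38. 36. 38.]
scene ((466.8097229003906, -385.7943115234375), (33.553226470947266, 112.57852172851562), 5.970284938812256) 406 [ 0.445 -0.441  0.012] [ 0.485 -0.33   0.036]
-0.065 10 -0.008 0.011 0.03 [63. 61. 56.]
-0.055 80 -0.014 0.018 0.032 [77. 75. 69.]
-0.045 36 -0.015 0.017 0.034 [86. 84. 76.]
-0.035 44 -0.015 0.019 0.033 [79. 79. 71.]
-0.025 34 -0.011 0.018 0.033 [79. 79. 71.]
-0.015 41 -0.014 0.018 0.033 [79. 78. 70.]
-0.005 38 -0.014 0.018 0.033 [76. 75. 67.]
0.005 33 -0.013 0.018 0.032 [73. 71. 66.]
0.015 33 -0.014 0.017 0.032 [69. 67. 62.]
0.025 5 -0.003 0.014 0.026 [35. 35. 32.]
0.035 22 -0.004 0.012 0.026 [4. 4. 4.]
0.045 28 -0.005 0.011 0.031 [16. 18. 17.]
0.055 2 0.004 0.008 0.027 [31. 34. 32.]
```

```bash
python3 - <<'E'
from h import *
s=sensors.read_state();print(s["tcp_pos"],s["width"])
tp=np.array(s["tcp_pos"])
for n in("scene","top"):
    f=grab(n)
    for z in(.011,-.0,-.04,.03): pass
    uv=cv2.projectPoints(np.array([tp-[0,0,.011],tp+[0,0,.05],tp-[0,0,.055],[.471,-.434,.016]]),f["rvec"],f["tvec"],f["camera_matrix"],None)[0][:,0];print(n,uv.round(1))
    p=cloud(f);m=(abs(p[...,0]-.47)<.1)&(abs(p[...,1]+.434)<.1)&(p[...,2]>.045)&(p[...,2]<.1);q=p[m];print(len(q), q.min(0).round(3),q.max(0).round(3),q.mean(0).round(3))
    for lo in(.045,.055,.065,.08,.1): 
        k=(q[:,2]>lo)&(q[:,2]<lo+.015)
        if k.any(): print(lo,q[k].min(0).round(3),q[k].max(0).round(3))
    if n=="top": cv2.imwrite("pics/b2.png",cv2.resize(f["color"][190:310,390:540,::-1],None,fx=5,fy=5))
E
```

```text
[ 0.47293828 -0.43499727  0.05741513] 0.0005725703964114227
scene [[228.4  81.3]
 [226.3  62.2]
 [229.8  94.1]
 [230.2  90.2]]
74 [ 0.465 -0.446  0.074] [ 0.484 -0.42   0.1  ] [ 0.477 -0.429  0.089]
0.065 [ 0.467 -0.446  0.074] [ 0.484 -0.424  0.08 ]
0.08 [ 0.465 -0.444  0.08 ] [ 0.484 -0.42   0.095]
top [[487.9 251.4]
 [501.2 251.8]
 [479.2 251.1]
 [481.4 252. ]]
45 [ 0.462 -0.437  0.074] [ 0.481 -0.421  0.1  ] [ 0.471 -0.424  0.088]
0.065 [ 0.462 -0.427  0.074] [ 0.479 -0.423  0.08 ]
0.08 [ 0.462 -0.437  0.08 ] [ 0.481 -0.421  0.095]
```

View pics/b2.png

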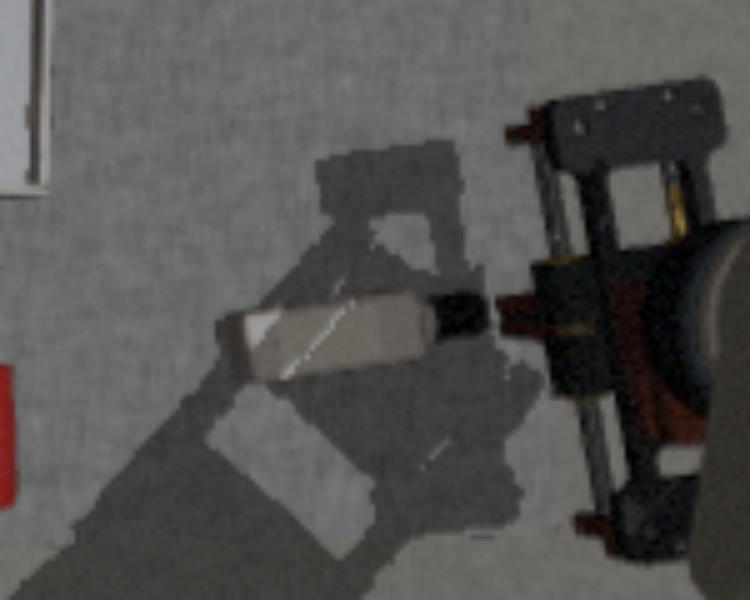

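The visible fingertips sit about 20–28 mm above where the state puts them. I'll check that with the gripper open.

Request:
move_arm([
  [[0,0,0,0,1],[0,0,0,0,1],[0,0,0,0,1],[0,0,0,0,1],[0,0,0,0,1]],
])

```text
t: 6.95
tcp_pos: [0.4723, -0.4344, 0.0559]
tcp_rot: [-2.086, -2.349, -0.0]
ft_force: [-0.1, 0.4, 0.7]
width: 0.0371
grip_force: 0.0
```

Request:
move_arm([
  [[0,0,10,0,1],[0,0,20,0,1],[0,0,30,0,1],[0,0,40,0,1],[0,0,40,0,1]],
])

```text
t: 7.45
tcp_pos: [0.4713, -0.4335, 0.0139]
tcp_rot: [-2.084, -2.346, -0.0]
ft_force: [0.5, 0.9, -0.5]
width: 0.0772
grip_force: 0.0
```

```bash
python3 - <<'E'
from h import *
s=sensors.read_state();tp=np.array(s["tcp_pos"]);print(tp,s["width"],s["ft_force"])
for n in("scene","top"):
    f=grab(n);p=cloud(f);ax=np.array([.993,.118])
    t=(p[...,:2]-tp[:2])@ax; u=(p[...,:2]-tp[:2])@np.array([-.118,.993])
    for sg in(1,-1):
        m=(t*sg>.03)&(t*sg<.075)&(abs(u)<.03)&(p[...,2]>.006)&(p[...,2]<.1);q=p[m]
        if len(q): print(n,sg,len(q),"zmin",np.sort(q[:,2])[:6].round(3),"t",np.percentile(t[m],[2,50,98]).round(3),"u",np.percentile(u[m],[2,50,98]).round(3))
    if n=="scene": cv2.imwrite("pics/b3.png",cv2.resize(f["color"][30:150,170:320,::-1],None,fx=5,fy=5))
E
```

```text
[ 0.47129015 -0.43345961  0.0139204 ] 0.07717132500825717 [ 0.4782967   0.88723686 -0.45747548]
scene 1 131 zmin [0.031 0.033 0.033 0.034 0.034 0.035] t [0.039 0.048 0.054] u [-0.012  0.008  0.012]
scene -1 148 zmin [0.034 0.034 0.034 0.034 0.036 0.036] t [-0.049 -0.039 -0.036] u [-0.01   0.006  0.012]
top 1 43 zmin [0.006 0.006 0.006 0.007 0.007 0.007] t [0.036 0.045 0.071] u [-0.013  0.01   0.025]
top -1 77 zmin [0.006 0.006 0.006 0.006 0.007 0.007] t [-0.069 -0.044 -0.041] u [-0.012  0.01   0.02 ]
```

View pics/b3.png

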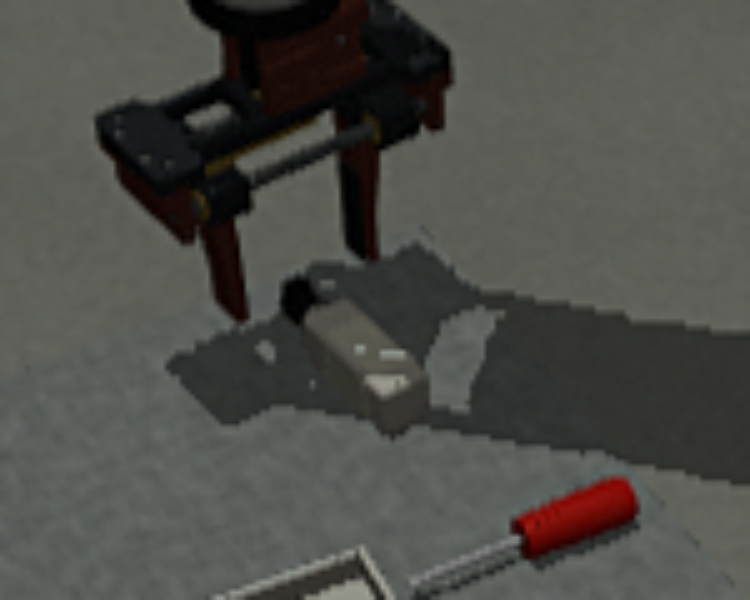

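Confirmed: the real tips are about 19 mm above the reported TCP, not 11 mm below it. I'll descend in steps and watch the force.

Request:
move_arm([
  [[0,0,6,0,1],[0,0,12,0,1],[0,0,17,0,1],[0,0,20,0,1],[0,0,20,0,1]],
])

```text
t: 8.05
tcp_pos: [0.4721, -0.4341, -0.0045]
tcp_rot: [-2.086, -2.348, -0.0]
ft_force: [-0.4, -0.1, 0.4]
width: 0.0881
grip_force: 0.0
```

Request:
move_arm([
  [[0,0,2,0,1],[0,0,4,0,1],[0,0,6,0,1],[0,0,6,0,1]],
])

```text
t: 8.45
tcp_pos: [0.4722, -0.4343, -0.0102]
tcp_rot: [-2.086, -2.349, -0.0]
ft_force: [0.6, -0.2, 0.0]
width: 0.0874
grip_force: 0.0
```

```bash
python3 - <<'E'
from h import *
s=sensors.read_state();tp=np.array(s["tcp_pos"]);print(tp,s["width"],s["ft_force"])
f=grab("scene");p=cloud(f);ax=np.array([.993,.118])
t=(p[...,:2]-tp[:2])@ax; u=(p[...,:2]-tp[:2])@np.array([-.118,.993])
for sg in(1,-1):
        m=(t*sg>.03)&(t*sg<.075)&(abs(u)<.02)&(p[...,2]>.003)&(p[...,2]<.1);q=p[m]
        print(sg,len(q),"zmin",np.sort(q[:,2])[:8].round(3))
E
```

```text
[ 0.47222515 -0.43430943 -0.01015846] 0.08742623645890371 [ 0.56474487 -0.17634588  0.01948268]
1 117 zmin [0.003 0.003 0.003 0.003 0.004 0.004 0.009 0.011]
-1 174 zmin [0.003 0.003 0.003 0.006 0.007 0.008 0.008 0.01 ]
```

Request:
move_arm([
  [[0,0,3,0,1],[0,0,5,0,1],[0,0,5,0,-1],[0,0,5,0,-1],[0,0,5,0,-1]],
])

```text
t: 9.0
tcp_pos: [0.4724, -0.4345, -0.0149]
tcp_rot: [2.086, 2.349, 0.0]
ft_force: [0.6, 0.3, -0.2]
width: 0.0671
grip_force: 0.0
```

Request:
move_arm([
  [[0,0,0,0,-1],[0,0,0,0,-1],[0,0,0,0,-1],[0,0,0,0,-1],[0,0,0,0,-1]],
])

```text
t: 9.5
tcp_pos: [0.4723, -0.4344, -0.0149]
tcp_rot: [2.086, 2.349, 0.0]
ft_force: [-0.1, -0.6, 0.7]
width: 0.0272
grip_force: 0.0
```

Request:
move_arm([
  [[0,0,0,0,-1],[0,0,0,0,-1]],
])

```text
t: 9.7
tcp_pos: [0.4723, -0.4344, -0.0149]
tcp_rot: [-2.086, -2.349, 0.0]
ft_force: [-0.1, -0.3, 0.0]
width: 0.0198
grip_force: 4.0
```

Request:
move_arm([
  [[0,0,-6,0,-1],[0,0,-16,0,-1],[0,0,-28,0,-1],[0,0,-40,0,-1],[0,0,-52,0,-1]],
])

```text
t: 10.2
tcp_pos: [0.4726, -0.4347, 0.0387]
tcp_rot: [2.086, 2.348, -0.0]
ft_force: [-0.3, 0.6, -1.1]
width: 0.0202
grip_force: 4.0
```

Request:
move_arm([
  [[0,0,-12,0,-1],[0,0,-24,0,-1],[0,0,-36,0,-1],[0,0,-48,0,-1],[0,0,-60,0,-1]],
])

```text
t: 10.7
tcp_pos: [0.4723, -0.4344, 0.0981]
tcp_rot: [-2.086, -2.349, -0.0]
ft_force: [0.3, 0.6, -0.9]
width: 0.0199
grip_force: 4.0
```

```bash
python3 - <<'E'
from h import *
s=sensors.read_state();tp=np.array(s["tcp_pos"]);print(tp,s["width"],s["ft_force"],s["moment"])
f=grab("scene");cv2.imwrite("pics/b4.png",cv2.resize(f["color"][30:150,170:320,::-1],None,fx=5,fy=5))
E
```

```text
[ 0.47229579 -0.43439328  0.09807586] 0.019946206384637892 [ 0.2859237  0.6080247 -0.8965506] [-0.07485256 -0.07630185 -0.02930561]
```

View pics/b4.png

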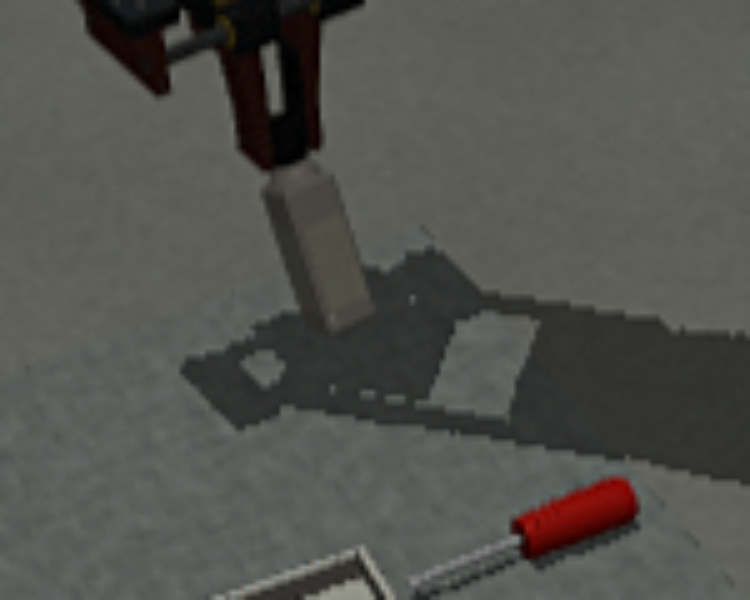

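The bottle now hangs cap-up with a slight tilt. Next I'll carry it to the caddy.

```bash
python3 - <<'E'
from h import *
plan([(.472,-.434,.155,96.8,-1,25),(.60,.005,.155,96.8,-1,35,1),(.60,.005,.10,96.8,-1,15,1)])
E
```

```text
from [ 0.4732 -0.4353  0.1001] 96.8
[[[0.5, -0.4, -18.3, -0, -1], [0.9, -0.7, -36.6, -0, -1], [1.4, -1.1, -54.9, -0, -1], [31.5, 11.7, -54.9, -0, -1], [61.5, 24.5, -54.9, -0, -1]]]
[[[30.1, 12.7, 0, -0, -1], [60.2, 25.5, 0, -0, -1], [90.2, 38.3, 0, -0, -1], [120.3, 51.1, 0, -0, -1], [150.3, 63.9, 0, -0, -1]]]
[[[30.1, 12.7, 0, -0, -1], [60.2, 25.5, 0, -0, -1], [90.2, 38.3, 0, -0, -1], [120.3, 51.1, 0, -0, -1], [150.4, 63.8, 0, -0, -1]]]
[[[30, 12.8, 0, -0, -1], [60.1, 25.6, 0, -0, -1], [60.1, 25.6, 0, -0, -1], [60.1, 25.6, 13.8, -0, -1], [60.1, 25.6, 27.5, -0, -1]]]
[[[-0, -0, 13.8, -0, -1], [-0, -0, 27.5, -0, -1], [-0, -0, 27.5, -0, -1]]]
```

Request:
move_arm([
  [[0,0,-18,0,-1],[0,0,-36,0,-1],[2,0,-55,0,-1],[25,9,-55,0,-1],[60,24,-55,0,-1]],
])

```text
t: 11.25
tcp_pos: [0.4892, -0.3732, 0.153]
tcp_rot: [2.088, 2.344, -0.0]
ft_force: [1.3, 0.9, -1.5]
width: 0.02
grip_force: 4.0
```

Request:
move_arm([
  [[30,13,0,0,-1],[60,26,0,0,-1],[90,38,0,0,-1],[120,51,0,0,-1],[150,64,0,0,-1]],
])

```text
t: 11.75
tcp_pos: [0.5351, -0.2142, 0.1522]
tcp_rot: [-2.086, -2.349, 0.0]
ft_force: [1.2, -0.3, -1.0]
width: 0.0199
grip_force: 4.0
```

Request:
move_arm([
  [[30,13,0,0,-1],[60,26,0,0,-1],[90,38,0,0,-1],[120,51,0,0,-1],[150,64,0,0,-1]],
])

```text
t: 12.25
tcp_pos: [0.5809, -0.0577, 0.1522]
tcp_rot: [-2.086, -2.349, 0.0]
ft_force: [-0.3, 0.5, -1.3]
width: 0.0197
grip_force: 4.0
```

Request:
move_arm([
  [[30,13,0,0,-1],[50,21,0,0,-1],[61,26,0,0,-1],[61,26,12,0,-1],[61,26,25,0,-1]],
])

```text
t: 12.75
tcp_pos: [0.5993, 0.0041, 0.1263]
tcp_rot: [2.086, 2.349, -0.0]
ft_force: [0.3, -0.4, -0.7]
width: 0.0197
grip_force: 4.0
```

Request:
move_arm([
  [[0,0,10,0,-1],[0,0,20,0,-1],[0,0,27,0,-1],[0,0,27,0,-1]],
])

```text
t: 13.15
tcp_pos: [0.5985, 0.0041, 0.0986]
tcp_rot: [-2.086, -2.347, 0.003]
ft_force: [0.1, -0.9, -0.8]
width: 0.02
grip_force: 4.0
```

```bash
python3 - <<'E'
from h import *
s=sensors.read_state();tp=np.array(s["tcp_pos"]);print(tp,s["width"],s["ft_force"],s["moment"])
f=grab("scene");cv2.imwrite("pics/b5.png",cv2.resize(f["color"][130:270,190:350,::-1],None,fx=4,fy=4))
p=cloud(f);c=f["color"].astype(int)
for lo in np.arange(.03,.135,.015):
    m=(abs(p[...,0]-.6)<.05)&(abs(p[...,1]-.01)<.05)&(p[...,2]>lo)&(p[...,2]<lo+.015)
    if m.any(): print(lo.round(3),m.sum(),p[m].min(0).round(3),p[m].max(0).round(3))
E
```

```text
[0.59849745 0.00412894 0.0986295 ] 0.019959776100300614 [ 0.13838023 -0.90143737 -0.81789294] [-0.11032291 -0.13027615  0.02923527]
0.03 64 [0.58  0.021 0.031] [0.614 0.051 0.045]
0.045 100 [0.58  0.018 0.045] [0.614 0.049 0.06 ]
0.06 102 [0.58  0.012 0.06 ] [0.615 0.045 0.075]
0.075 114 [0.581 0.004 0.075] [0.615 0.04  0.09 ]
0.09 117 [0.582 0.001 0.09 ] [0.615 0.035 0.105]
0.105 142 [0.583 0.01  0.105] [0.617 0.03  0.12 ]
0.12 108 [ 0.581 -0.008  0.12 ] [0.62  0.02  0.135]
0.135 122 [ 0.579 -0.005  0.135] [0.62  0.018 0.15 ]
```

View pics/b5.png

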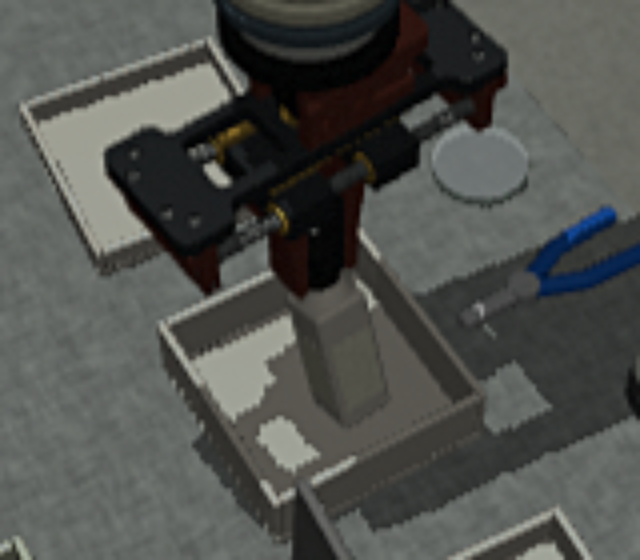

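Tilt is about 15° with the base toward +y. I'll touch the base down, then slide the grip along tool +x to rock it upright.

Request:
move_arm([
  [[0,0,5,0,-1],[0,0,10,0,-1],[0,0,15,0,-1],[0,0,18,0,-1],[0,0,19,0,-1]],
])

```text
t: 13.7
tcp_pos: [0.5992, 0.0047, 0.0806]
tcp_rot: [-2.086, -2.348, 0.001]
ft_force: [0.3, 0.8, -0.7]
width: 0.0196
grip_force: 4.0
```

Request:
move_arm([
  [[5,0,0,0,-1],[10,0,-0.5,0,-1],[16,0,-0.5,0,-1],[22,0,0,0,-1],[26,0,0.5,0,-1]],
])

```text
t: 14.2
tcp_pos: [0.5964, 0.0312, 0.0807]
tcp_rot: [2.086, 2.349, 0.0]
ft_force: [-0.2, -1.3, -1.4]
width: 0.0198
grip_force: 4.0
```

```bash
cat > bt.py <<'E'
from h import *
s=sensors.read_state();tp=np.array(s["tcp_pos"]);print(tp,s["width"],s["ft_force"],s["moment"])
f=grab("scene")
p=cloud(f)
for lo in np.arange(.015,.135,.015):
    m=(abs(p[...,0]-.6)<.05)&(abs(p[...,1]-.01)<.05)&(p[...,2]>lo)&(p[...,2]<lo+.015)
    if m.any(): print(lo.round(3),m.sum(),p[m].min(0).round(3),p[m].max(0).round(3),np.median(p[m],0).round(3))
E
python3 bt.py
```

```text
[0.59640399 0.03118856 0.0807188 ] 0.019750599721478683 [-0.17966431 -1.30509727 -1.37228493] [-0.11731672 -0.11898576  0.00777947]
0.015 16 [0.609 0.041 0.017] [0.613 0.058 0.028] [0.611 0.047 0.023]
0.03 28 [0.58  0.037 0.031] [0.613 0.06  0.044] [0.612 0.049 0.038]
0.045 69 [0.58  0.034 0.045] [0.614 0.06  0.06 ] [0.608 0.057 0.053]
0.06 97 [0.579 0.03  0.06 ] [0.614 0.06  0.075] [0.603 0.056 0.068]
0.075 133 [0.58  0.024 0.075] [0.614 0.056 0.09 ] [0.603 0.051 0.084]
0.09 95 [0.579 0.022 0.09 ] [0.617 0.053 0.105] [0.6   0.043 0.095]
0.105 130 [0.578 0.022 0.105] [0.618 0.046 0.12 ] [0.599 0.039 0.115]
0.12 70 [0.577 0.023 0.12 ] [0.618 0.044 0.135] [0.6   0.039 0.126]
0.135 45 [0.575 0.032 0.135] [0.619 0.045 0.149] [0.587 0.039 0.142]
```

Request:
move_arm([
  [[-10,0,0,0,-1],[-20,0,0,0,-1],[-30,0,0,0,-1],[-30,0,2,0,-1],[-30,0,4,0,-1]],
])

```text
t: 14.75
tcp_pos: [0.6009, -0.0003, 0.0774]
tcp_rot: [2.087, 2.346, 0.002]
ft_force: [-0.0, -0.4, 7.0]
width: 0.0195
grip_force: 4.0
```

Request:
move_arm([
  [[0,0,1,0,-1],[0,0,1.5,0,-1],[0,0,1.5,0,-1]],
])

```text
t: 15.05
tcp_pos: [0.6008, 0.0004, 0.0759]
tcp_rot: [2.086, 2.347, 0.002]
ft_force: [0.1, 0.6, 5.7]
width: 0.0198
grip_force: 4.0
```

Request:
move_arm([
  [[0,0,0,0,-1]],
])

```text
t: 15.15
tcp_pos: [0.6008, 0.0004, 0.0759]
tcp_rot: [2.086, 2.347, 0.002]
ft_force: [-0.5, 0.1, 4.9]
width: 0.0201
grip_force: 4.0
```

```bash
python3 bt.py
```

```text
[6.00786173e-01 3.78375188e-04 7.59124213e-02] 0.020134421298297844 [-0.47088732  0.0799818   4.93615806] [-0.05755149  0.08452728 -0.00442787]
0.015 78 [0.583 0.004 0.015] [0.616 0.034 0.03 ] [0.607 0.031 0.023]
0.03 91 [0.583 0.002 0.03 ] [0.618 0.033 0.045] [0.606 0.029 0.038]
0.045 80 [0.585 0.    0.045] [0.618 0.03  0.06 ] [0.604 0.026 0.053]
0.06 94 [ 0.585 -0.003  0.06 ] [0.618 0.028 0.075] [0.607 0.023 0.067]
0.075 130 [ 0.585 -0.004  0.075] [0.618 0.024 0.09 ] [0.606 0.018 0.084]
0.09 91 [ 0.583 -0.008  0.09 ] [0.621 0.019 0.105] [0.605 0.011 0.097]
0.105 140 [ 0.584 -0.01   0.105] [0.622 0.015 0.12 ] [0.602 0.008 0.116]
0.12 59 [ 0.582 -0.009  0.12 ] [0.623 0.013 0.135] [0.592 0.008 0.127]
0.135 48 [0.579 0.002 0.135] [0.623 0.014 0.15 ] [0.591 0.009 0.14 ]
```

Request:
move_arm([
  [[4,0,0,0,-1],[8,0,0,0,-1],[12,0,0,0,-1],[15,0,0,0,-1],[17,0,0.5,0,-1]],
])

```text
t: 15.7
tcp_pos: [0.5977, 0.018, 0.0744]
tcp_rot: [-2.086, -2.349, 0.0]
ft_force: [0.2, 0.7, 3.3]
width: 0.0199
grip_force: 4.1
```

```bash
python3 bt.py
```

```text
[0.59774336 0.01797932 0.07440661] 0.019892932099521827 [0.20176009 0.70490693 3.27717906] [-0.06116727 -0.00475516  0.00400038]
0.015 70 [0.582 0.006 0.015] [0.616 0.038 0.03 ] [0.608 0.034 0.023]
0.03 71 [0.582 0.006 0.03 ] [0.616 0.037 0.045] [0.609 0.034 0.038]
0.045 74 [0.583 0.009 0.045] [0.617 0.038 0.06 ] [0.609 0.034 0.052]
0.06 74 [0.584 0.008 0.061] [0.616 0.038 0.075] [0.609 0.034 0.067]
0.075 117 [0.583 0.009 0.075] [0.616 0.037 0.09 ] [0.604 0.031 0.083]
0.09 65 [0.58  0.008 0.09 ] [0.619 0.033 0.104] [0.604 0.026 0.097]
0.105 139 [0.58  0.008 0.105] [0.619 0.034 0.12 ] [0.599 0.026 0.114]
0.12 57 [0.578 0.014 0.12 ] [0.62  0.032 0.134] [0.61  0.026 0.126]
0.135 47 [0.576 0.008 0.135] [0.62  0.031 0.15 ] [0.587 0.026 0.141]
```

The bottle stands vertical on the floor with its faces constant in y. Releasing it, then on to the block.

Request:
move_arm([
  [[0,0,0,0,0.2],[0,0,0,0,0.2],[0,0,0,0,0.2],[0,0,0,0,0.2],[0,0,0,0,0.2]],
])

```text
t: 16.25
tcp_pos: [0.5979, 0.0175, 0.0746]
tcp_rot: [-2.086, -2.349, 0.0]
ft_force: [0.4, -0.4, 0.1]
width: 0.0523
grip_force: 0.0
```

Request:
move_arm([
  [[0,0,-8,0,0.2],[0,0,-20,0,0.2],[0,0,-40,0,0.2],[0,0,-60,0,0.2],[0,0,-76,0,0.2]],
])

```text
t: 16.75
tcp_pos: [0.5986, 0.0175, 0.1529]
tcp_rot: [2.085, 2.348, 0.002]
ft_force: [-0.6, 0.3, -1.0]
width: 0.0526
grip_force: 0.0
```

```bash
python3 bt.py; python3 - <<'E'
from h import *
plan([(.45,.328,.13,96.8,0.2,42),(.45,.328,.04,96.8,.2,40,1),(.45,.328,-.010,96.8,.2,30,1),(.45,.328,-.010,96.8,-1,30,4)])
E
```

```text
[0.59856835 0.01753126 0.15294599] 0.05260858061251143 [-0.62286522  0.26713099 -0.99926531] [-0.01451607 -0.0292497   0.01904855]
0.015 62 [0.582 0.011 0.015] [0.616 0.037 0.03 ] [0.609 0.034 0.023]
0.03 72 [0.583 0.006 0.03 ] [0.616 0.038 0.045] [0.609 0.034 0.037]
0.045 75 [0.584 0.008 0.045] [0.616 0.038 0.06 ] [0.608 0.035 0.053]
0.06 80 [0.584 0.009 0.06 ] [0.616 0.038 0.075] [0.608 0.034 0.067]
0.075 144 [0.583 0.004 0.075] [0.616 0.038 0.09 ] [0.606 0.03  0.084]
0.09 37 [0.59  0.016 0.09 ] [0.61  0.031 0.105] [0.606 0.026 0.094]
0.105 111 [0.589 0.011 0.105] [0.608 0.035 0.118] [0.599 0.024 0.115]
from [0.6001 0.0176 0.1554] 96.8
[[[36.2, -12.5, 2.8, -0, 0.2], [72.4, -25, 5.6, -0, 0.2], [108.7, -37.5, 8.5, -0, 0.2], [144.9, -50, 11.3, -0, 0.2], [181.1, -62.5, 14.1, -0, 0.2]]]
[[[36.2, -12.5, 2.8, -0, 0.2], [72.4, -25, 5.7, -0, 0.2], [108.7, -37.5, 8.5, -0, 0.2], [144.9, -50, 11.3, -0, 0.2], [144.9, -50, 41.3, -0, 0.2]]]
[[[-0, 0, 30, -0, 0.2], [-0, 0, 60, -0, 0.2], [-0, 0, 60, -0, 0.2], [-0, 0, 85, -0, 0.2], [-0, 0, 110, -0, 0.2]]]
[[[-0, 0, 0, -0, 0.2], [-0, 0, 0, -0, -1], [-0, 0, 0, -0, -1], [-0, 0, 0, -0, -1], [-0, 0, 0, -0, -1]]]
[[[-0, 0, 0, -0, -1]]]
```

Request:
move_arm([
  [[36,-12.5,3,0,0.2],[72,-25,6,0,0.2],[109,-37,8,0,0.2],[145,-50,11,0,0.2],[181,-62,14,0,0.2]],
])

```text
t: 17.3
tcp_pos: [0.5144, 0.1912, 0.1371]
tcp_rot: [2.086, 2.348, 0.001]
ft_force: [0.4, 0.6, 0.1]
width: 0.0528
grip_force: 0.0
```

Request:
move_arm([
  [[36,-12,3,0,0.2],[72,-25,6,0,0.2],[109,-37,8,0,0.2],[145,-50,11,0,0.2],[145,-50,35,0,0.2]],
])

```text
t: 17.8
tcp_pos: [0.4486, 0.333, 0.1041]
tcp_rot: [2.081, 2.352, 0.011]
ft_force: [0.0, -0.2, 0.3]
width: 0.0528
grip_force: 0.0
```

Request:
move_arm([
  [[0,0,30,0,0.2],[0,0,50,0,0.2],[0,0,60,0,0.2],[0,0,70,0,0.2],[0,0,70,0,0.2]],
])

```text
t: 18.3
tcp_pos: [0.4481, 0.3278, 0.031]
tcp_rot: [-2.086, -2.348, 0.001]
ft_force: [-0.4, 0.1, 0.7]
width: 0.0525
grip_force: 0.0
```

```bash
python3 - <<'E'
from h import *
plan([(.45,.328,-.010,96.8,.2,25,1),(.45,.328,-.010,96.8,-1,30,4)])
E
```

```text
from [0.4481 0.3278 0.031 ] 96.8
[[[0, 1, 20.5, -0, 0.2], [0, 1.9, 41, -0, 0.2], [0, 1.9, 41, -0, 0.2], [0, 1.9, 41, -0, -1], [0, 1.9, 41, -0, -1]]]
[[[0, 0, 0, -0, -1], [0, 0, 0, -0, -1], [0, 0, 0, -0, -1]]]
```

Request:
move_arm([
  [[0,1,20,0,0.2],[0,2,35,0,0.2],[0,2,40,0,0.2],[0,2,40,0,-1],[0,2,40,0,-1]],
], grip_force=10)

```text
t: 18.8
tcp_pos: [0.4505, 0.3284, -0.008]
tcp_rot: [2.086, 2.349, 0.001]
ft_force: [-0.9, 0.0, -0.6]
width: 0.04
grip_force: 0.0
```

Request:
move_arm([
  [[0,0,0,0,-1],[0,0,0,0,-1],[0,0,0,0,-1],[0,0,0,0,-1]],
])

```text
t: 19.2
tcp_pos: [0.4505, 0.3285, -0.0079]
tcp_rot: [2.086, 2.349, 0.001]
ft_force: [0.4, -0.3, 3.4]
width: 0.0197
grip_force: 10.0
```

```bash
python3 - <<'E'
from h import *
plan([(.45,.328,.09,96.8,-1,35),(.585,-.175,.09,96.8,-1,42,1),(.595,-.19,.0,96.8,-1,25,1)])
E
```

```text
from [ 0.4505  0.3285 -0.0079] 96.8
[[[-0.2, -0.2, -32.6, -0, -1], [-0.3, -0.4, -65.3, -0, -1], [-0.5, -0.6, -97.9, -0, -1], [-40.1, 5.1, -97.9, -0, -1], [-79.7, 10.9, -97.9, -0, -1]]]
[[[-39.7, 5.7, -0, -0, -1], [-79.3, 11.5, -0, -0, -1], [-119, 17.2, -0, -0, -1], [-158.6, 23, -0, -0, -1], [-198.3, 28.7, -0, -0, -1]]]
[[[-39.6, 5.8, -0, -0, -1], [-79.3, 11.6, -0, -0, -1], [-118.9, 17.3, -0, -0, -1], [-158.6, 23.1, -0, -0, -1], [-198.2, 28.8, -0, -0, -1]]]
[[[-39.7, 5.8, -0, -0, -1], [-39.7, 5.8, -0, -0, -1], [-43.7, 7.8, 22.5, -0, -1], [-47.7, 9.8, 45, -0, -1], [-51.7, 11.9, 67.5, -0, -1]]]
[[[-4, 2, 22.5, -0, -1], [-4, 2, 22.5, -0, -1]]]
```

Request:
move_arm([
  [[0,0,-35,0,-1],[0,0,-70,0,-1],[0,0,-105,0,-1],[-25,3,-130,0,-1],[-60,6,-142,0,-1]],
])

```text
t: 19.7
tcp_pos: [0.4646, 0.2706, 0.1362]
tcp_rot: [2.083, 2.35, 0.007]
ft_force: [1.5, -0.4, -0.6]
width: 0.0193
grip_force: 10.0
```

Request:
move_arm([
  [[-40,6,0,0,-1],[-80,12,0,0,-1],[-120,18,0,0,-1],[-160,24,0,0,-1],[-200,30,0,0,-1]],
])

```text
t: 20.2
tcp_pos: [0.5167, 0.0727, 0.1337]
tcp_rot: [2.086, 2.349, 0.0]
ft_force: [1.2, 0.9, 0.4]
width: 0.0197
grip_force: 10.0
```

Request:
move_arm([
  [[-40,6,0,0,-1],[-80,12,0,0,-1],[-120,18,0,0,-1],[-160,24,0,0,-1],[-200,30,0,0,-1]],
])

```text
t: 20.7
tcp_pos: [0.5701, -0.1224, 0.1336]
tcp_rot: [-2.086, -2.349, 0.0]
ft_force: [0.9, 0.6, 0.7]
width: 0.0201
grip_force: 10.0
```

```bash
python3 - <<'E'
from h import *
plan([(.595,-.19,.09,96.8,-1,35,1),(.595,-.19,.0,96.8,-1,25,1)])
E
```

```text
from [ 0.5701 -0.1224  0.1336] 96.8
[[[-23.4, 5.6, 14.5, -0, -1], [-46.7, 11.2, 29, -0, -1], [-70.1, 16.8, 43.6, -0, -1], [-70.1, 16.8, 43.6, -0, -1], [-70.1, 16.8, 66.1, -0, -1]]]
[[[0, 0, 22.5, -0, -1], [0, 0, 45, -0, -1], [0, 0, 67.5, -0, -1], [0, 0, 67.5, -0, -1]]]
```

Request:
move_arm([
  [[-23,6,14,0,-1],[-47,11,29,0,-1],[-70,17,44,0,-1],[-70,17,55,0,-1],[-70,17,70,0,-1]],
])

```text
t: 21.2
tcp_pos: [0.595, -0.1883, 0.063]
tcp_rot: [2.088, 2.348, 0.0]
ft_force: [0.2, 0.6, 0.8]
width: 0.0195
grip_force: 10.0
```

Request:
move_arm([
  [[0,0,22,0,-1],[0,0,45,0,-1],[0,0,60,0,-1],[0,0,64,0,0],[0,0,64,0,0.2]],
])

```text
t: 21.7
tcp_pos: [0.5948, -0.1875, -0.0009]
tcp_rot: [-2.085, -2.349, 0.001]
ft_force: [0.3, -0.0, -0.2]
width: 0.0321
grip_force: 0.0
```

Request:
move_arm([
  [[0,0,0,0,0.2],[0,0,-10,0,0.2],[0,0,-30,0,0.7],[0,0,-60,0,0.7],[0,0,-80,0,0.7]],
])

```text
t: 22.2
tcp_pos: [0.5963, -0.1887, 0.0829]
tcp_rot: [2.085, 2.346, 0.002]
ft_force: [0.6, 0.1, 0.1]
width: 0.0716
grip_force: 0.0
```

```bash
python3 - <<'E'
from h import *
f=grab("scene");p=cloud(f);m=(abs(p[...,0]-.595)<.05)&(abs(p[...,1]+.19)<.05)&(p[...,2]>.012)&(p[...,2]<.05);print(m.sum(),p[m].mean(0).round(3),p[m].max(0).round(3))
m=(abs(p[...,0]-.435)<.045)&(abs(p[...,1]+.082)<.045)&(p[...,2]>.004)&(p[...,2]<.03);print(cv2.minAreaRect((p[m][:,:2]*1000).astype(np.float32)))
plan([(.437,-.083,.03,176.7,.7,42,1),(.437,-.083,-.016,176.7,.7,20,1)])
E
```

```text
86 [ 0.596 -0.184  0.024] [ 0.609 -0.174  0.031]
((433.2057189941406, -77.52949523925781), (83.04994201660156, 72.82213592529297), 85.62236785888672)
from [ 0.5981 -0.1893  0.0859] 96.8
[[[12.5, -14.8, 5.6, -8, 0.7], [24.9, -29.5, 11.2, -16, 0.7], [37.4, -44.3, 16.8, -24, 0.7], [49.8, -59, 22.4, -32, 0.7], [62.3, -73.8, 28, -40, 0.7]]]
[[[19, -3.3, 5.6, -8, 0.7], [38, -6.6, 11.2, -16, 0.7], [57, -9.9, 16.7, -23.9, 0.7], [76, -13.2, 22.3, -31.9, 0.7], [95, -16.5, 27.9, -39.9, 0.7]]]
[[[0, 0, 0, -0, 0.7], [0, 0, 15.4, -0, 0.7], [0, 0, 30.7, -0, 0.7], [0, 0, 46, -0, 0.7], [0, 0, 46, -0, 0.7]]]
```

Request:
move_arm([
  [[12,-15,4,-8,0.7],[25,-30,8,-16,0.7],[37,-44,12,-24,0.7],[50,-59,16,-32,0.7],[62,-74,20,-40,0.7]],
])

```text
t: 22.75
tcp_pos: [0.5142, -0.1351, 0.0604]
tcp_rot: [1.148, 2.922, 0.0]
ft_force: [-0.4, -0.0, 0.1]
width: 0.0744
grip_force: 0.0
```

Request:
move_arm([
  [[19,-3,7,-8,0.7],[38,-7,14,-16,0.7],[57,-10,21,-24,0.7],[76,-13,28,-32,0.7],[95,-16,34,-40,0.7]],
])

```text
t: 23.25
tcp_pos: [0.4341, -0.0818, 0.0261]
tcp_rot: [0.08, 3.139, -0.0]
ft_force: [-0.0, -1.0, -0.4]
width: 0.0747
grip_force: 0.0
```

Request:
move_arm([
  [[0,0,0,0,0.7],[0,0,0,0,0.7]],
])

```text
t: 23.45
tcp_pos: [0.4353, -0.0823, 0.0263]
tcp_rot: [0.094, 3.138, -0.001]
ft_force: [0.9, -0.1, 0.2]
width: 0.075
grip_force: 0.0
```

```bash
python3 - <<'E'
from h import *
for n in ("top","scene"):
    f=grab(n);
    for q in finder.spot_point("lens",f)[:2]: print(n,q["confidence"],world(f,*q["centre"],0.0).round(4))
plan([(.437,-.083,-.016,176.7,.7,15,1)])
E
```

```text
scene 0.72 [ 0.4314 -0.0781  0.    ]
scene 0.64 [ 0.5866 -0.0054  0.    ]
from [ 0.4356 -0.0826  0.0261] 176.7
[[[-0.5, -0.1, 14, -0, 0.7], [-0.9, -0.2, 28, -0, 0.7], [-1.4, -0.4, 42.1, -0, 0.7], [-1.4, -0.4, 42.1, -0, 0.7]]]
```

Request:
move_arm([
  [[0,0,15,0,0.7],[0,0,28,0,0.7],[0,0,38,0,0.7],[0,0,42,0,0.7],[0,0,42,0,0.2]],
], grip_force=10)

```text
t: 24.15
tcp_pos: [0.434, -0.082, -0.0169]
tcp_rot: [-0.089, -3.139, -0.0]
ft_force: [0.9, 0.6, 0.4]
width: 0.0698
grip_force: 0.0
```

Request:
move_arm([
  [[0,0,0,0,0],[0,0,0,0,0],[0,0,0,0,0],[0,0,0,0,0]],
])

```text
t: 24.55
tcp_pos: [0.4344, -0.082, -0.0161]
tcp_rot: [0.089, 3.14, -0.0]
ft_force: [-0.1, -0.0, -0.6]
width: 0.0588
grip_force: 10.0
```

```bash
python3 - <<'E'
from h import *
s=sensors.read_state();print(s["ft_force"],s["width"],s["grip_force"])
plan([(.437,-.083,.06,176.7,0,15),(.437,-.083,.10,176.7,0,35),(.53,.19,.10,176.7,0,42,1),(.595,.206,.03,176.7,0,30,1)])
E
```

```text
[-0.0755986  -0.01790972 -0.56089574] 0.058786873435371596 9.971304147038609
from [ 0.4344 -0.082  -0.0161] 176.8
[[[-0.4, -0.1, -12.7, 0, 0], [-0.9, -0.3, -25.4, 0, 0], [-1.3, -0.4, -38.1, 0, 0], [-1.8, -0.6, -50.8, 0, 0], [-2.2, -0.7, -63.4, 0.1, 0]]]
[[[-0.4, -0.1, -12.7, -0, 0], [-0.4, -0.1, -32.7, -0, 0], [-0.4, -0.1, -52.7, -0, 0], [-11.4, 39.6, -52.7, -0, 0], [-22.4, 79.3, -52.7, -0, 0]]]
[[[-11, 39.7, -0, -0, 0], [-22, 79.4, -0, -0, 0], [-33, 119.1, -0, -0, 0], [-44, 158.8, -0, -0, 0], [-55, 198.5, -0, -0, 0]]]
[[[-0, -0, -0, -0, 0], [-16, 4.9, 17.5, -0, 0], [-32, 9.9, 35, -0, 0], [-48, 14.8, 52.5, -0, 0], [-64, 19.7, 70, -0, 0]]]
[[[0, 0, -0, -0, 0]]]
```

Request:
move_arm([
  [[0,0,-6,0,0],[0,0,-16,0,0],[0,0,-28,0,0],[0,0,-40,0,0],[0,0,-52,0,0]],
])

```text
t: 25.05
tcp_pos: [0.4344, -0.082, 0.037]
tcp_rot: [0.088, 3.14, -0.0]
ft_force: [0.2, 0.4, 0.1]
width: 0.0588
grip_force: 10.0
```

Request:
move_arm([
  [[0,0,-20,0,0],[0,0,-40,0,0],[0,0,-60,0,0],[-7,25,-65,0,0],[-18,60,-65,0,0]],
])

```text
t: 25.55
tcp_pos: [0.4563, -0.0234, 0.1027]
tcp_rot: [0.093, 3.137, -0.001]
ft_force: [0.4, -0.3, -0.6]
width: 0.059
grip_force: 10.0
```

Request:
move_arm([
  [[-11,40,0,0,0],[-22,80,0,0,0],[-33,120,0,0,0],[-44,160,0,0,0],[-55,190,0,0,0]],
])

```text
t: 26.05
tcp_pos: [0.5216, 0.1659, 0.1017]
tcp_rot: [0.087, 3.139, 0.001]
ft_force: [0.4, -0.5, -0.3]
width: 0.0588
grip_force: 10.0
```

```bash
python3 - <<'E'
from h import *
s=sensors.read_state();print(s["ft_force"],s["width"],s["grip_force"])
f=grab("scene");p=cloud(f);save(f,"l1.png")
for n in("case",):
    for g in (f,grab("top")):
        for q in finder.spot_point(n,g)[:1]: print(n,q["confidence"],world(g,*q["centre"],.005))
plan([(.53,.19,.10,176.7,0,40),(.598,.205,.04,176.7,0,30,1),(.598,.205,-.006,176.7,0,15,1)])
E
```

```text
[ 0.37722757 -0.45200385 -0.33451001] 0.05880369687280579 9.970854449202307
case 0.84 [0.61483358 0.20384712 0.005     ]
case 0.6 [0.61552641 0.20441955 0.005     ]
from [0.5208 0.1638 0.1011] 176.9
[[[-7.7, 26.7, 1.1, 0.2, 0], [-24.5, 31.4, 16.1, 0.2, 0], [-41.3, 36, 31.1, 0.2, 0], [-58.1, 40.7, 46.1, 0.2, 0], [-74.8, 45.4, 61.1, 0.2, 0]]]
[[[-0, -0, -0, -0, 0], [-0, -0, 11.5, -0, 0], [-0, -0, 23, -0, 0], [-0, -0, 34.5, -0, 0], [-0, -0, 46, -0, 0]]]
[[[-0, -0, -0, -0, 0]]]
```

View pics/l1.png

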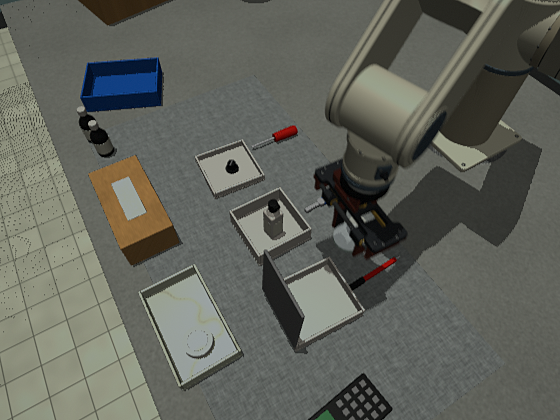

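Request:
move_arm([
  [[-8,27,1,0,0],[-25,31,14,0,0],[-42,36,28,0,0],[-59,41,44,0,0],[-76,45,60,0,0]],
])

```text
t: 26.75
tcp_pos: [0.5996, 0.2026, 0.0405]
tcp_rot: [-0.091, -3.14, 0.001]
ft_force: [0.3, -0.3, 0.0]
width: 0.0594
grip_force: 10.0
```

Request:
move_arm([
  [[0,0,0,0,0],[0,0,11,0,0],[0,0,23,0,0],[0,0,35,0,0],[0,0,44,0,0]],
])

```text
t: 27.25
tcp_pos: [0.5986, 0.2038, -0.0045]
tcp_rot: [-0.088, -3.139, 0.001]
ft_force: [0.1, 0.4, -0.3]
width: 0.0591
grip_force: 10.0
```

Request:
move_arm([
  [[0,0,2,0,0],[0,0,4,0,0],[0,0,5,0,0]],
])

```text
t: 27.55
tcp_pos: [0.5997, 0.2043, -0.0084]
tcp_rot: [0.088, 3.14, 0.0]
ft_force: [-0.6, -0.3, -1.3]
width: 0.0592
grip_force: 10.0
```

Request:
move_arm([
  [[0,0,1.5,0,0],[0,0,1.5,0,0.6],[0,0,1.5,0,0.6],[0,0,1.5,0,0.6],[0,0,1.5,0,0.6]],
])

```text
t: 28.05
tcp_pos: [0.5997, 0.2042, -0.0098]
tcp_rot: [0.089, 3.14, 0.0]
ft_force: [-0.6, 0.4, -0.4]
width: 0.0706
grip_force: 0.0
```

Request:
move_arm([
  [[0,0,-5,0,0.6],[0,0,-20,0,0.6],[0,0,-45,0,0.6],[0,0,-75,0,0],[0,0,-110,0,-1]],
])

```text
t: 28.55
tcp_pos: [0.5991, 0.204, 0.1017]
tcp_rot: [-0.089, -3.14, 0.0]
ft_force: [0.8, -1.3, -0.5]
width: 0.0576
grip_force: 0.0
```

Request:
move_arm([
  [[0,0,-35,0,-1],[0,0,-70,0,-1],[0,0,-105,0,-1],[0,0,-115,0,-1]],
])

```text
t: 28.95
tcp_pos: [0.6017, 0.2049, 0.2207]
tcp_rot: [0.088, 3.133, 0.004]
ft_force: [-0.1, -0.0, 0.3]
width: 0.0258
grip_force: 0.0
```

```bash
python3 - <<'E'
from h import *
print(pose())
f=grab("scene");save(f,"l2.png");p=cloud(f)
m=(abs(p[...,0]-.605)<.055)&(abs(p[...,1]-.205)<.05)&(p[...,2]>.010)&(p[...,2]<.03);print(m.sum(),p[m].min(0).round(3),p[m].max(0).round(3),np.median(p[m],0).round(3))
for n in ("scene","top"):
    g=f if n=="scene" else grab("top");q=cloud(g).reshape(-1,3)
    for lo in np.arange(.04,.2,.03):
        k=q[(abs(q[:,0]-.7)<.05)&(abs(q[:,1]-.2)<.04)&(q[:,2]>lo)&(q[:,2]<lo+.03)]
        if len(k):print(n,lo.round(2),len(k),np.percentile(k[:,0],[2,50,98]).round(3),k[:,2].max().round(3))
E
```

```text
(array([0.60167281, 0.20488606, 0.22072415]), np.float64(176.774514068448))
684 [0.568 0.174 0.01 ] [0.628 0.233 0.02 ] [0.6   0.205 0.015]
scene 0.04 157 [0.691 0.694 0.696] 0.07
scene 0.07 175 [0.69  0.693 0.695] 0.1
scene 0.1 189 [0.688 0.691 0.693] 0.13
scene 0.13 213 [0.687 0.69  0.692] 0.16
scene 0.16 332 [0.682 0.687 0.691] 0.184
top 0.04 54 [0.684 0.686 0.688] 0.07
top 0.07 49 [0.683 0.685 0.687] 0.099
top 0.1 50 [0.681 0.683 0.685] 0.129
top 0.13 51 [0.68  0.682 0.683] 0.159
top 0.16 114 [0.678 0.681 0.685] 0.188
```

View pics/l2.png

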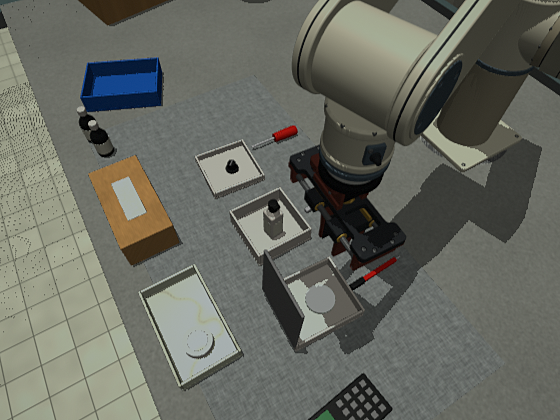

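The lens lies flat in the case, centred near (320,298), and the bottle and block look good. Next I'll go behind the cover.

Request:
move_arm([
  [[-30,0,-5,0,-1],[-65,0,-8,0,-1],[-100,0,-8,0,-1],[-135,0,-8,0,-1],[-150,0,-8,0,-1]],
])

```text
t: 29.55
tcp_pos: [0.7507, 0.1949, 0.2199]
tcp_rot: [-0.09, -3.138, 0.001]
ft_force: [0.2, 0.2, 0.5]
width: 0.0005
grip_force: 0.0
```

Request:
move_arm([
  [[0,0,0,0,-1],[0,0,25,0,-1],[0,0,50,0,-1],[0,0,75,0,-1],[0,0,85,0,-1]],
])

```text
t: 30.05
tcp_pos: [0.7458, 0.1953, 0.1337]
tcp_rot: [-0.088, -3.134, 0.003]
ft_force: [-0.9, -0.4, 0.2]
width: 0.0006
grip_force: 0.0
```

```bash
cat > cv.py <<'E'
from h import *
H=np.array([.690,.032]);r=.118
def wp(t,v,y=.204): 
    c=H+r*np.array([-np.cos(t),np.sin(t)])+.006*np.array([np.sin(t),np.cos(t)])
    return (c[0]+.010,y,c[1]-.019,176.7,-1,v)
E
python3 - <<'E'
from cv import *
print(sensors.read_state()["ft_force"],pose())
ths=[1.57]+list(np.arange(1.5,.45,-.08))
plan([(.735,.204,wp(1.57,1)[2],176.7,-1,25)]+[wp(t,15) for t in ths])
E
```

```text
[-0.93395762 -0.3851646   0.22101445] (array([0.74582291, 0.19528806, 0.13369964]), np.float64(176.7878516168036))
from [0.7458 0.1953 0.1337] 176.8
[[[11.3, 8.1, 2.7, 0.1, -1], [25.8, 7.3, 2.7, 0.1, -1], [40.3, 6.5, 2.7, 0.1, -1], [48.6, 6, 2.6, 0.1, -1], [58, 5.5, 3.1, 0.1, -1]]]
[[[9.4, -0.6, 1.4, -0, -1], [18.6, -1.1, 3.4, -0, -1], [27.6, -1.6, 6.2, -0, -1], [36.3, -2.1, 9.7, -0, -1], [44.8, -2.6, 13.9, -0, -1]]]
[[[8.1, -0.5, 4.9, -0, -1], [15.8, -0.9, 10.4, -0, -1], [23, -1.4, 16.4, -0, -1], [29.7, -1.7, 23.1, -0, -1], [35.8, -2.1, 30.3, -0, -1]]]
[[[5.6, -0.3, 7.6, -0, -1], [10.5, -0.6, 15.6, -0, -1]]]
```

Request:
move_arm([
  [[11,8,2.5,0,-1],[24,7,2.5,0,-1],[34,6,2.5,0,-1],[42,6,2.5,0,-1],[50,6,2.5,0,-1]],
])

```text
t: 30.55
tcp_pos: [0.6994, 0.2049, 0.1366]
tcp_rot: [0.088, 3.139, 0.001]
ft_force: [1.3, -0.9, 0.4]
width: 0.0003
grip_force: 1.0
```

Request:
move_arm([
  [[8,0,1,0,-1],[16,-1,2,0,-1],[24,-1,4.5,0,-1]],
])

```text
t: 30.85
tcp_pos: [0.6756, 0.2049, 0.1315]
tcp_rot: [0.089, 3.139, 0.001]
ft_force: [0.9, 0.4, 2.2]
width: 0.0007
grip_force: 0.7
```

```bash
python3 - <<'E'
from cv import *
print(sensors.read_state()["ft_force"],pose())
q=cloud(grab("scene")).reshape(-1,3)
for lo in np.arange(.04,.2,.03):
    k=q[(abs(q[:,0]-.67)<.05)&(abs(q[:,1]-.16)<.03)&(q[:,2]>lo)&(q[:,2]<lo+.03)]
    if len(k):print(lo.round(2),len(k),np.percentile(k[:,0],[2,50,98]).round(3),k[:,2].max().round(3))
plan([wp(t,15) for t in np.arange(1.34,.3,-.08)])
E
```

```text
[0.90976457 0.36399679 2.23787012] (array([0.67562493, 0.20487568, 0.13150618]), np.float64(176.76044202596384))
0.04 192 [0.683 0.687 0.692] 0.07
0.07 165 [0.677 0.68  0.684] 0.098
0.1 3 [0.676 0.676 0.677] 0.102
from [0.6739 0.2048 0.1306] 176.8
[[[-5, -0.5, 1.4, 0.1, -1], [4.2, -1, 3.4, 0.1, -1], [13.2, -1.6, 6.2, 0.1, -1], [22, -2, 9.7, 0.1, -1], [30.4, -2.5, 13.9, 0.1, -1]]]
[[[8.1, -0.5, 4.9, -0, -1], [15.8, -0.9, 10.4, -0, -1], [23, -1.4, 16.5, -0, -1], [29.7, -1.7, 23.1, -0, -1], [35.9, -2.1, 30.3, -0, -1]]]
[[[5.5, -0.3, 7.6, -0, -1], [10.5, -0.6, 15.6, -0, -1], [14.8, -0.9, 24.1, -0, -1]]]
```

Request:
move_arm([
  [[6,0,3.4,0,-1],[15,-1,6,0,-1],[23,-1,10,0,-1],[31,-2,14,0,-1]],
])

```text
t: 31.3
tcp_pos: [0.6438, 0.2047, 0.1166]
tcp_rot: [-0.088, -3.14, -0.0]
ft_force: [2.3, 0.5, 0.4]
width: 0.0004
grip_force: 0.6
```

Request:
move_arm([
  [[8,0,5,0,-1],[16,-1,10,0,-1],[23,-1,16,0,-1],[30,-2,23,0,-1],[36,-2,30,0,-1]],
])

```text
t: 31.8
tcp_pos: [0.6078, 0.2046, 0.0864]
tcp_rot: [-0.089, -3.14, 0.0]
ft_force: [1.0, 0.8, 1.0]
width: 0.0006
grip_force: 0.5
```

```bash
python3 - <<'E'
from cv import *
print(sensors.read_state()["ft_force"],pose())
q=cloud(grab("scene")).reshape(-1,3)
k=q[(abs(q[:,0]-.62)<.085)&(abs(q[:,1]-.16)<.02)&(q[:,2]>.045)&(q[:,2]<.2)]
for lo in np.arange(.54,.7,.02):
    j=k[(k[:,0]>lo)&(k[:,0]<lo+.02)]
    if len(j):print(lo.round(2),len(j),np.percentile(j[:,2],[5,50,95]).round(3))
plan([wp(t,15) for t in list(np.arange(.48,.35,-.07))+list(np.arange(.34,-.01,-.055))])
E
```

```text
[1.02791765 0.83736352 0.95686462] (array([0.60783785, 0.20457302, 0.08640938]), np.float64(176.76948459852858))
0.6 121 [0.086 0.09  0.093]
0.62 260 [0.073 0.079 0.088]
0.64 250 [0.059 0.066 0.072]
0.66 216 [0.046 0.052 0.058]
0.68 5 [0.045 0.046 0.046]
from [0.6062 0.2043 0.085 ] 176.8
[[[8, -0.7, 12.2, 0.1, -1], [12, -0.9, 19.5, 0.1, -1], [15.4, -1.1, 27, 0.1, -1], [17.7, -1.3, 33.1, 0.1, -1], [19.7, -1.4, 39.3, 0.1, -1]]]
[[[1.6, -0.1, 6.3, -0, -1], [2.9, -0.2, 12.7, -0, -1], [3.8, -0.2, 19.1, -0, -1], [4.4, -0.2, 25.6, -0, -1]]]
```

Request:
move_arm([
  [[5,0,7,0,-1],[9,-1,14,0,-1],[12,-1,20,0,-1],[15,-1,26,0,-1],[17,-1,32,0,-1]],
])

```text
t: 32.35
tcp_pos: [0.5912, 0.2046, 0.0545]
tcp_rot: [-0.089, -3.14, 0.0]
ft_force: [-1.6, 1.0, 1.2]
width: 0.0003
grip_force: 0.4
```

Request:
move_arm([
  [[2,0,6,0,-1],[3.5,0,12,0,-1],[5,0,18,0,-1],[6,0,24,0,-1],[6.5,0,29,0,-1]],
])

```text
t: 32.85
tcp_pos: [0.5849, 0.2049, 0.0255]
tcp_rot: [-0.088, -3.14, 0.0]
ft_force: [-0.5, -0.8, 0.3]
width: 0.0004
grip_force: 0.4
```

```bash
cat > cc.py <<'E'
from cv import *
print(sensors.read_state()["ft_force"],pose())
for n in("scene","top"):
    q=cloud(grab(n)).reshape(-1,3)
    k=q[(abs(q[:,0]-.61)<.065)&((abs(q[:,1]-.155)<.012)|(abs(q[:,1]-.25)<.012))&(q[:,2]>.03)&(q[:,2]<.07)]
    if len(k)>10: print(n,len(k),np.polyfit(k[:,0],k[:,2],1),[np.median(k[abs(k[:,0]-x)<.01][:,2]).round(4) for x in(.56,.61,.66)])
E
python3 cc.py
```

```text
[-0.47725156 -0.76926618  0.27315948] (array([0.58486604, 0.20491559, 0.02547181]), np.float64(176.77281602466675))
scene 1098 [-0.04695566  0.07009464] [np.float64(nan), np.float64(0.0414), np.float64(0.0391)]
top 334 [-0.03555872  0.0643397 ] [np.float64(0.0452), np.float64(0.0419), np.float64(0.0408)]
  return _methods._mean(a, axis=axis, dtype=dtype,
  ret = ret.dtype.type(ret / rcount)
```

Nearly shut, with a slope of about 0.05. I'll press on in small steps while watching the force.

Request:
move_arm([
  [[0,0,1.5,0,-1],[0,0,3,0,-1],[0,0,4.5,0,-1],[0,0,4.5,0,-1]],
])

```text
t: 33.35
tcp_pos: [0.5852, 0.205, 0.0215]
tcp_rot: [0.088, 3.14, 0.0]
ft_force: [0.0, 0.2, 0.4]
width: 0.0006
grip_force: 0.0
```

Request:
move_arm([
  [[0,0,0.7,0,-1],[0,0,1.4,0,-1],[0,0,1.4,0,-1]],
])

```text
t: 33.65
tcp_pos: [0.5852, 0.205, 0.0203]
tcp_rot: [0.088, 3.14, 0.0]
ft_force: [-0.7, 0.0, 1.2]
width: 0.0007
grip_force: 0.6
```

```bash
python3 cc.py 2>/dev/null
```

```text
[-0.68478458  0.00329079  1.22308202] (array([0.5851754 , 0.20499734, 0.02029878]), np.float64(176.774852931391))
scene 1073 [4.81452170e-05 3.76776257e-02] [np.float64(nan), np.float64(0.0377), np.float64(0.0377)]
top 332 [-0.00115119  0.04056065] [np.float64(0.0392), np.float64(0.0395), np.float64(0.0395)]
```

Request:
move_arm([
  [[0,0,0.5,0,-1],[0,0,0.8,0,-1]],
])

```text
t: 33.95
tcp_pos: [0.5852, 0.205, 0.0201]
tcp_rot: [0.088, 3.14, 0.0]
ft_force: [-3.8, -1.4, 9.3]
width: 0.0006
grip_force: 5.2
```

Request:
move_arm([
  [[0,0,-10,0,-1],[0,0,-35,0,-1],[0,0,-70,0,-1],[0,0,-105,0,-1],[0,0,-130,0,-1]],
])

```text
t: 34.45
tcp_pos: [0.5859, 0.2052, 0.1521]
tcp_rot: [0.088, 3.138, 0.001]
ft_force: [-0.6, -0.7, -0.8]
width: 0.0002
grip_force: 0.0
```

Request:
move_arm([
  [[20,0,-10,0,-1],[50,0,-20,0,-1],[80,0,-30,0,-1],[100,0,-30,0,-1],[100,0,-30,0,-1]],
])

```text
t: 34.95
tcp_pos: [0.483, 0.2105, 0.18]
tcp_rot: [-0.087, -3.14, 0.0]
ft_force: [0.6, -0.3, 0.1]
width: 0.0009
grip_force: 0.0
```

```bash
python3 cc.py 2>/dev/null; python3 bt.py; python3 - <<'E'
from h import *
save(grab("scene"),"end.png")
E
```

```text
[ 0.64303438 -0.34159121  0.13583984] (array([0.48304587, 0.21051673, 0.17997298]), np.float64(176.8310512142221))
scene 1613 [0.00127022 0.03696412] [np.float64(0.0377), np.float64(0.0378), np.float64(0.0379)]
top 1233 [0.00134616 0.03912792] [np.float64(0.0398), np.float64(0.04), np.float64(0.04)]
[0.48579119 0.21082654 0.17997397] 0.0004486997049040848 [0.34463836 0.86880592 0.27890242] [ 0.06167861 -0.19461925 -0.00644514]
0.015 62 [0.582 0.011 0.015] [0.616 0.037 0.03 ] [0.608 0.035 0.023]
0.03 72 [0.583 0.007 0.03 ] [0.616 0.038 0.045] [0.609 0.034 0.038]
0.045 71 [0.583 0.007 0.045] [0.616 0.038 0.06 ] [0.608 0.034 0.053]
0.06 79 [0.584 0.009 0.06 ] [0.616 0.038 0.075] [0.608 0.034 0.067]
0.075 144 [0.583 0.005 0.076] [0.616 0.037 0.09 ] [0.606 0.03  0.083]
0.09 39 [0.589 0.016 0.09 ] [0.609 0.033 0.105] [0.606 0.026 0.093]
0.105 110 [0.589 0.011 0.105] [0.608 0.034 0.118] [0.6   0.024 0.115]
```

View pics/end.png

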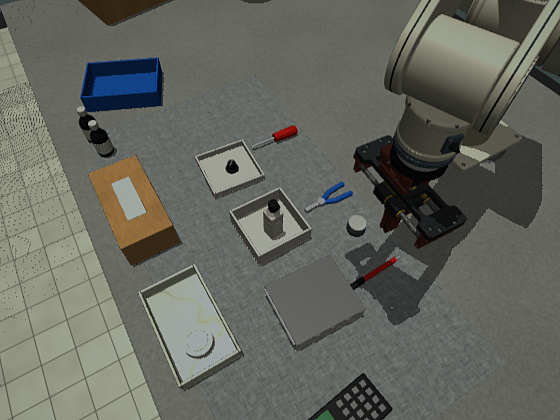

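The cover is shut at (315,301), the bottle is upright at (273,218), the block is in the tray at (232,166), and the bystanders are where they started.

```bash
python3 -c "
from plant import job
print(job.hand_in())"
```

```text
the job is handed in; nothing more can be done
None
```

I handed the job in at about 35 s: the bottle stands upright in the caddy, the block is in the tray, the lens is flat in its case with the cover shut on its stop, and the bystanders look unmoved; the hand-in gave no verdict.

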